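# Start the board test and hold the test press down

## Robot

A 6-joint arm with a two-finger parallel gripper is mounted at the origin on the work surface. World frame = base frame: x ahead of the robot, y to its left, z up, the work surface at z = 0. Lengths are in m, angles in degrees, forces in N, time in s.
With the tool pointing down it reaches from about 0.3 to 0.75 m from the base axis. Payload 8.5 kg.
Tool frame: the origin (TCP) lies at the very end of the fingers, on their centre line; the grasp point (between the pads) lies 19 mm behind it (hold_point_z is the distance from the TCP to the grasp point, in m); z points along the fingers, y is the direction in which the jaws open and shut (so a half turn about z gives the same grasp; the last joint's range is limited). The gripper opens to 85 mm and grips with 20 to 120 N. Pads are 22 mm wide; open, the fingers measure 114 mm over their backs; the gripper's body (76 mm by 85 mm) begins 54 mm behind the grasp point. The pads swing forward as they close: fully open they stand 13 mm farther back than shut.
Start: joints at [50.861, 21.807, 74.336, -0, 83.858, -12.336], TCP at [0.248, 0.491, 0.231] pointing down, gripper open.
Joint ranges: [-178.18, 178.18], [-50.72, 133.34], [12.68, 142.11], [-81.47, 261.47], [9.98, 163.14], [-165.26, 165.26]. Speed limits (degrees/s): [136.94, 136.94, 180, 180, 180, 180].

## Interface

Orientations are given as a 3x3 rotation matrix whose columns are the frame's x, y, z axes.
In Python, from rig import observe, get_image, close_job, hold_point_z gives the robot as it stands. The module is installed in compiled form; this text tells all that it offers.
- The arm moves only by the tool jog_arm, never from a script. Its arguments are lists of equal length, an entry for each row: "travel": the shift along the world's x, y, z in m, a list of three; "dr": the turn, a rotation vector about the world's x, y, z in rad, a list of three. In form: {"travel": [[x, y, z], ...], "dr": [[rx, ry, rz], ...]}. A call has 1 to 20 rows; each row shifts and turns the commanded pose from where the row before left it; what a row does not reach is not made up. A row lasts 1/12 s, in which the tool goes at most 41.7 mm and 7.16 degrees, less where a joint would pass 70% of its speed; a pose out of reach is approached as far as the arm can. A call with a gripper value outside its range is refused whole. "jaw" is the finger opening in m, from 0 to 0.0854, set as the call begins (left out, the last holds). The fingers move at their own pace and stop on an object; "newtons" is the grip in N (left out, the last holds). Time passes only in rows, so rows that do not move let the fingers close. It gives the time, the measured TCP pose, the force and the opening at its end, in the units of the state.
- observe(): the state, without advancing time (a new reading comes with each control period).
- get_image(name): name is "side" or "top"; returns a dict with "color" (400x640x3 uint8, red, green, blue), "fovy" (degrees; the focal length in pixels is half the picture's height over the tangent of half this angle, whatever the lens; pixels are square), "cx", "cy" (the principal point, pixels), "R" (3x3) and "t" (3): a world point X has camera coordinates R X + t. Camera axes: x right, y down, z forward; pixel columns grow to the right and rows downward; lengths in m; the calibration is good to about 2 mm. A picture is of the moment at which its call begins. There is no depth.
- close_job(): hands the job in, once; it reports no verdict.
The state is a dict: "time_s": time; "q": joint angles; "qvel": joint speeds; "joint_efforts": joint torques, N m; "position": TCP position; "tool_rot": TCP orientation; "ft_force": force on the tool from outside, world axes, zero at the start; "wrist_torque": the same for the moment, N m; "grip_width": finger opening in m.
Only numpy, scipy, OpenCV 4.12 (cv2) and the standard library are available. Lean on these libraries where they do the work, as an engineer would, in place of code of your own. Each camera call takes 0.05 s, during which the arm holds its last target.

## Task

Start a test of the circuit board: on the black test console press the white, then the blue, then the yellow key fully down, one at a time, never the red one. Then flip the orange safety catch fully over, away from the lever on the grey test fixture, and only after that pull the black-handled lever towards the fixture's board end until it stops. Finish while holding the sprung lever there, with the catch still flipped over; leave everything else on the bench where it is.

Things in the scene. Friction and masses are not known exactly. Their poses are not given: they have to be found in the camera images.
- fixture: Grey board test fixture fixed to the bench, base 260 x 220 x 40 mm high (x, y, z); origin at the centre of its underside. Its -x end carries a green circuit board under a clear press plate 125 x 155 mm (top 89 mm above the bench, guide rods to 100 mm); the lever and catch stand nearer its +x end. Its x axis points roughly away from the robot (yaw within 0.25 rad). It may stand to the left or to the right of the console.
- lever (a joint): Press lever, rad: 0 at rest (leaning 0.42 rad from vertical towards the fixture's +x), grows as the handle is pulled towards the fixture's -x; stop at 0.85 (leaning 0.43 rad to -x). It springs back when let go; holding it at the stop takes about 8 N at the handle. While the catch is on, the catch blocks it after about 0.2 rad.
- lever_grip (a point): Centre of the lever's handle: a black round bar 18 mm thick, 100 mm long along the fixture's y, across the top of a 14 mm steel shaft; 140 mm from the hinge, about 213 mm above the bench at rest.
- lever_hinge (a point): Centre of the lever's hinge, on the fixture, axis along the fixture's y; 60 mm to +x of the fixture's origin, 85 mm above the bench. Its axes are the fixture's.
- catch (a joint): Orange safety catch, rad: 0 fully on (leaning 50 degrees from vertical towards the fixture's +y, crossing in front of the lever's shaft), grows as it is flipped up and over towards the fixture's -y; 1.745 fully off (leaning 50 degrees the other way). Stiff hinge: it stays where it is left; about 1.5 N at the tab moves it.
- catch_tab (a point): Point to push on the catch's orange tab, 20 mm from the tab's free end: the tab is a bar 75 mm long along the fixture's x, 12 x 16 mm thick, at 85 mm from the catch's hinge, reaching from the catch's arm towards the fixture's -x; this point is 55 mm to -x of the arm. About 140 mm above the bench when on or off, 170 mm when upright.
- catch_hinge (a point): On the line of the catch's hinge (axis along the fixture's x), 85 mm above the bench, 55 mm to the fixture's -y side of the lever and 40 mm to -x of the catch's arm. Its axes are the fixture's.
- console: Black test console fixed to the bench, 200 x 150 x 40 mm high (x, y, z) with a small screen to 60 mm high at its +x end; origin at the centre of its underside; the keys are on its top nearer the robot.
- key_white_top (a point): White key: 12 mm radius round spring key in a grey 20 mm radius collar, on the console; this point is the centre of its top face, 62 mm above the bench when up, 10 mm above the collar. The four keys sit on a 58 mm square grid; which colour is where varies.
- key_blue_top (a point): Blue key: 12 mm radius round spring key in a grey 20 mm radius collar, on the console; this point is the centre of its top face, 62 mm above the bench when up, 10 mm above the collar. The four keys sit on a 58 mm square grid; which colour is where varies.
- key_yellow_top (a point): Yellow key: 12 mm radius round spring key in a grey 20 mm radius collar, on the console; this point is the centre of its top face, 62 mm above the bench when up, 10 mm above the collar. The four keys sit on a 58 mm square grid; which colour is where varies.
- key_red_top (a point): Red key: 12 mm radius round spring key in a grey 20 mm radius collar, on the console; this point is the centre of its top face, 62 mm above the bench when up, 10 mm above the collar. The four keys sit on a 58 mm square grid; which colour is where varies.
- key_white (a joint): Travel of the white key, m: 0 up, 0.006 fully down (4 N); springs back.
- key_blue (a joint): Travel of the blue key, m: 0 up, 0.006 fully down (4 N); springs back.
- key_yellow (a joint): Travel of the yellow key, m: 0 up, 0.006 fully down (4 N); springs back.
- key_red (a joint): Travel of the red key, m: 0 up, 0.006 fully down (4 N); springs back.
- screwdriver: Bystander: screwdriver 170 mm long lying on the bench between the fixture and the console; its origin is on its underside.
- loupe: Bystander: black eye loupe, 44 mm across, 42 mm high; origin under its centre.
- jar: Bystander: clear jar with a white cap, 56 mm across, 75 mm high; origin under its centre.
- small_board: Bystander: small green circuit board with parts on it, 35 x 110 x 23 mm; origin under its centre.
- bit_tray: Bystander: white open tray, 60 x 140 x 25 mm; origin under its centre.
- heatsink: Bystander: aluminium heatsink 60 x 60 x 30 mm; origin under its centre.

How it is judged:
By the outcome, as a careful person would: the job done as asked, in the order asked, and still so for the second after the job is handed in, while the arm keeps its last pose, push and grip.
It also fails if it takes over 70 s, if anything falls off the work surface, if the arm or the gripper's body presses on something with over 40 N, if the wrist force passes 120 N, or if a joint passes its speed limit or range.

## Working session

There is one attempt and no reset: what is moved stays moved. The work goes in short steps, Python scripts to look and compute and a tool call to move; the robot and the scene stay as the last step left them, time stands still between calls to the robot, and variables do not carry over. Pictures are saved under pics/ and viewed, and the job is handed in when it is done.

Besides the shell and the picture viewer there is one more tool, called after "Request:" as name(argument=value, ...) on one line, values as JSON. jog_arm: Moves the arm, as the interface text tells. Its arguments: {"type":"object","properties":{"travel":{"type":"array"},"dr":{"type":"array"},"jaw":{"type":"number"},"newtons":{"type":"number"}},"required":["travel","dr"]}

```bash
mkdir -p pics; cat > h.py <<'E'
import numpy as np, cv2, json, pickle
from rig import observe, get_image
def snap(name, tag):
    im=get_image(name); cv2.imwrite(f'pics/{tag}.png', im['color'][:,:,::-1]); 
    pickle.dump(im,open(f'pics/{tag}.pkl','wb')); return im
def load(tag): return pickle.load(open(f'pics/{tag}.pkl','rb'))
def K(im):
    f=200/np.tan(np.radians(im['fovy'])/2); return f,im['cx'],im['cy']
def proj(im,X):
    f,cx,cy=K(im); c=np.array(im['R'])@np.asarray(X,float)+np.array(im['t']); return np.array([f*c[0]/c[2]+cx,f*c[1]/c[2]+cy])
def back(im,uv,z):
    f,cx,cy=K(im); R=np.array(im['R']);t=np.array(im['t'])
    d=R.T@np.array([(uv[0]-cx)/f,(uv[1]-cy)/f,1]); o=-R.T@t
    return o+d*(z-o[2])/d[2]
E
python3 - <<'E'
from h import *
import rig
for n in('top','side'):
    im=snap(n,n+'0'); print(n,im['color'].shape,im['fovy'],im['cx'],im['cy'],-np.array(im['R']).T@np.array(im['t']),[k for k in im]); print(np.round(im['R'],3))
s=observe();print(s)
E
```

```text
top (400, 640, 3) 48.471186822118895 316.3695660366142 196.68433439339108 [ 0.38354685 -0.11431373  1.44684153] ['color', 'fovy', 'cx', 'cy', 'R', 't']
[[-0.005 -1.    -0.001]
 [-0.989  0.005 -0.146]
 [ 0.146  0.001 -0.989]]
side (400, 640, 3) 51.12416689504694 315.31072802317505 197.85287014624762 [ 0.25884625 -0.74006596  0.80681442] ['color', 'fovy', 'cx', 'cy', 'R', 't']
[[ 0.897 -0.442  0.001]
 [-0.301 -0.612 -0.731]
 [ 0.324  0.655 -0.683]]
{'time_s': 0.1, 'q': array([ 5.08627566e+01,  2.18348741e+01,  7.43804833e+01,  6.06370144e-04,
        8.38586634e+01, -1.23361957e+01]), 'qvel': array([ 0.07368028, -0.06650826, -0.13963159, -0.04661446, -0.02862161,
        0.03059477]), 'joint_efforts': array([ 3.86606072e-03, -4.49218547e+01, -2.31656545e+01, -2.20238312e-04,
        3.71416492e-03, -3.87390787e-05]), 'position': array([0.24781642, 0.49069688, 0.23079424]), 'tool_rot': array([[-8.92576942e-01,  4.50894361e-01, -8.23586536e-04],
       [ 4.50895023e-01,  8.92576432e-01, -9.95407122e-04],
       [ 2.86290474e-04, -1.25982851e-03, -9.99999165e-01]]), 'ft_force': array([0.56028744, 0.64598449, 0.44264695]), 'wrist_torque': array([0.01379312, 0.00712402, 0.00495245]), 'grip_width': 0.08531050736970813}
```

View pics/top0.png

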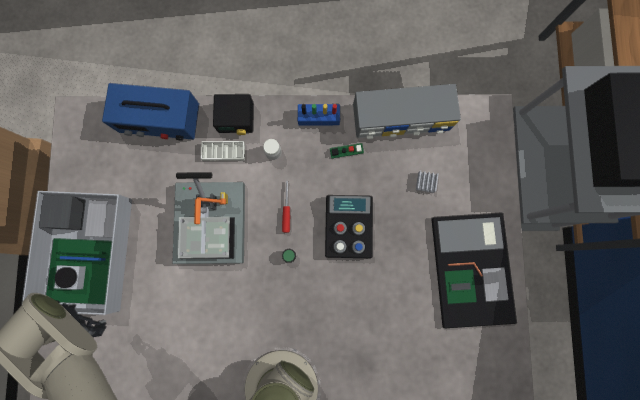

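View pics/side0.png

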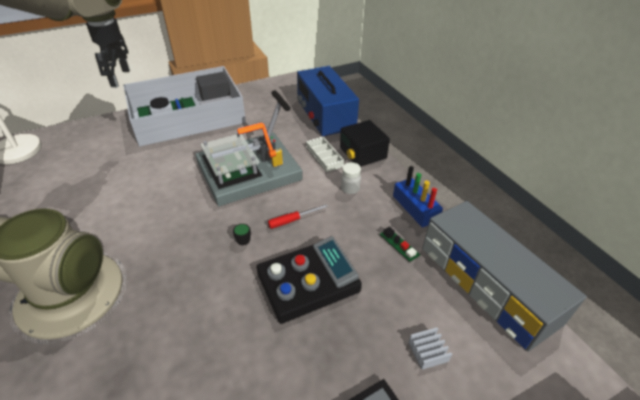

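Top view: the fixture is on the left, around (208,222), with the handle at about (193,176) and the orange catch at (205,205). The console is around (349,227) with red (340,228), yellow (359,228), white (340,246) and blue (358,246). I'll zoom in next.

```bash
python3 - <<'E'
from h import *
t=load('top0');s=load('side0')
a=t['color'][160:280,160:290,::-1];b=t['color'][185:265,315:385,::-1]
cv2.imwrite('pics/c1.png',cv2.resize(a,None,fx=5,fy=5,interpolation=cv2.INTER_CUBIC)[:600])
cv2.imwrite('pics/c2.png',cv2.resize(s['color'][80:220,180:320,::-1],None,fx=4,fy=4,interpolation=cv2.INTER_CUBIC))
# key blobs
for tag,im,(r0,r1,c0,c1) in(('top',t,(218,258,328,372)),('side',s,(245,305,260,325))):
    hsv=cv2.cvtColor(im['color'],cv2.COLOR_RGB2HSV)
    for n,lo,hi in(('red',(0,150,100),(8,255,255)),('yellow',(18,150,120),(32,255,255)),('blue',(105,130,80),(125,255,255)),('white',(0,0,190),(180,50,255))):
        m=np.zeros(hsv.shape[:2],np.uint8); m[r0:r1,c0:c1]=cv2.inRange(hsv,lo,hi)[r0:r1,c0:c1]
        k,l,st,ce=cv2.connectedComponentsWithStats(m); 
        if k<2: print(tag,n,'none');continue
        i=1+np.argmax(st[1:,4]); print(tag,n,st[i,4],ce[i].round(1),back(im,ce[i],.062).round(4))
E
```

```text
top red 37 [339.9 227.5] [ 0.4907 -0.1863  0.062 ]
top yellow 31 [358.4 227.7] [ 0.4898 -0.2439  0.062 ]
top blue 40 [358.2 246.2] [ 0.4325 -0.2421  0.062 ]
top white 36 [340.  245.9] [ 0.4337 -0.1857  0.062 ]
side red 81 [299.5 259.3] [ 0.4904 -0.1916  0.062 ]
side yellow 91 [310.1 278.4] [ 0.4891 -0.249   0.062 ]
side blue 98 [285.3 287.9] [ 0.4313 -0.2478  0.062 ]
side white 66 [276.1 268. ] [ 0.4339 -0.1907  0.062 ]
```

View pics/c1.png

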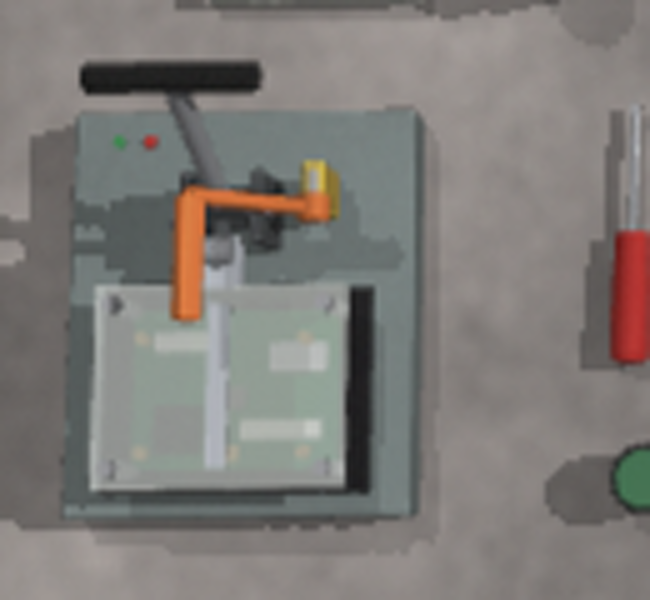

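View pics/c2.png

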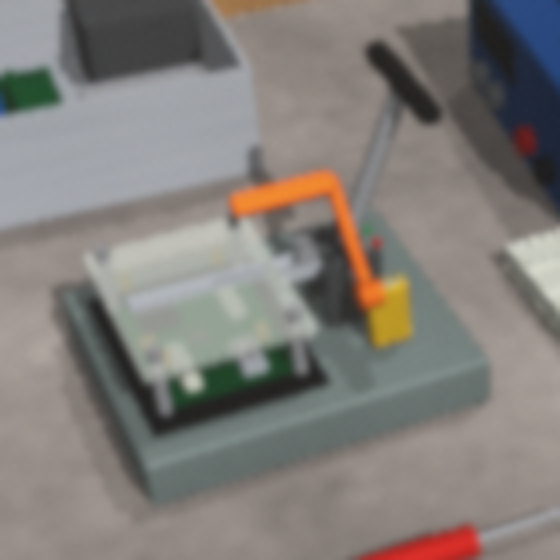

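```bash
python3 - <<'E'
from h import *
from scipy.optimize import least_squares
t=load('top0');s=load('side0')
T=lambda u,v:(160+u/5-.4,160+v/5-.4); S=lambda u,v:(180+u/4-.4,80+v/4-.4)
for n,p,z in[('c++',T(80,110),.04),('c+-',T(415,110),.04),('c--',T(415,515),.04),('hL',T(84,77),.213),('hR',T(258,76),.213),('tabend',T(187,313),.14),('tabcorner',T(190,197),.14)]: print(n,back(t,p,z).round(4))
for n,p,z in[('hL',S(382,50),.213),('hR',S(428,112),.213),('tabend',S(238,205),.14),('tabcorner',S(333,183),.14),('c+-',S(488,357),.04),('c--',S(145,470),.04)]: print('s',n,back(s,p,z).round(4))
sy,cy=.055*0,0
# fixture-frame points: lever x=.06; grip at rest
import math
lx=.06; gx=lx+.14*math.sin(.42); gz=.085+.14*math.cos(.42)
obs=[(t,T(80,110),(.13,.11,.04)),(t,T(415,110),(.13,-.11,.04)),(t,T(415,515),(-.13,-.11,.04)),
(t,T(171,76),(gx,'L',gz)),(s,S(405,81),(gx,'L',gz)),(s,S(488,357),(.13,-.11,.04)),(s,S(145,470),(-.13,-.11,.04))]
def X(p,q):
    x,y,yaw,ly=p; a,b,c=q; b=ly if b=='L' else b
    return [x+a*math.cos(yaw)-b*math.sin(yaw),y+a*math.sin(yaw)+b*math.cos(yaw),c]
r=least_squares(lambda p:np.concatenate([proj(im,X(p,q))-o for im,o,q in obs]),[.5,.25,0,0],loss='soft_l1')
print(r.x.round(4)); print(np.concatenate([proj(im,X(r.x,q))-o for im,o,q in obs]).reshape(-1,2).round(1))
p=r.x
print('grip',X(p,(gx,'L',gz)),gz)
cth=50*math.pi/180
for nm,xx in (('arm',None),):
    pass
hy=p[3]-.055
# arm x unknown: estimate from tab image
for im,o in((t,T(187,320)),(t,T(190,190))): print('tab fixture frame', (lambda w:(math.cos(p[2])*(w[0]-p[0])+math.sin(p[2])*(w[1]-p[1]),-math.sin(p[2])*(w[0]-p[0])+math.cos(p[2])*(w[1]-p[1])))(back(im,o,.145)),'expected y',hy+.085*math.sin(cth))
E
```

```text
c++ [0.643  0.3395 0.04  ]
c+- [0.6419 0.1238 0.04  ]
c-- [0.384  0.1188 0.04  ]
hL [0.63   0.2823 0.213 ]
hR [0.6301 0.1838 0.213 ]
tabend [0.5025 0.2391 0.14  ]
tabcorner [0.5717 0.2397 0.14  ]
s hL [0.6331 0.277  0.213 ]
s hR [0.6291 0.1851 0.213 ]
s tabend [0.5048 0.2431 0.14  ]
s tabcorner [0.5749 0.2397 0.14  ]
s c+- [0.6414 0.1241 0.04  ]
s c-- [0.3838 0.1168 0.04  ]
[0.5129 0.2304 0.0088 0.0006]
[[-0.6  0.3]
 [ 0.7 -0.6]
 [-0.1  0.1]
 [ 0.4  0.2]
 [-0.7 -0.2]
 [ 1.1  0.3]
 [-0.2 -0.6]]
grip [np.float64(0.6299458283425386), np.float64(0.23206644229046677), 0.21283245164372316] 0.21283245164372316
tab fixture frame (np.float64(-0.014855468343560586), np.float64(0.00731379772777643)) expected y 0.01074629743002236
tab fixture frame (np.float64(0.06232188829008848), np.float64(0.007520137279367686)) expected y 0.01074629743002236
```

Request:
jog_arm(travel=[[0.01,-0.034,0],[0.01,-0.034,0],[0.01,-0.034,0],[0.01,-0.034,0],[0.01,-0.034,0],[0.01,-0.034,0],[0.01,-0.034,0],[0.01,-0.034,0],[0.01,-0.034,0],[0.01,-0.034,0],[0.01,-0.034,0],[0.01,-0.034,0],[0.01,-0.034,0],[0.01,-0.034,0],[0.01,-0.034,0],[0.01,-0.034,0],[0.01,-0.034,0],[0.01,-0.034,0],[0.006,-0.034,0],[0,-0.033,0]], dr=[[0,0,0.0234],[0,0,0.0234],[0,0,0.0234],[0,0,0.0234],[0,0,0.0234],[0,0,0.0234],[0,0,0.0234],[0,0,0.0234],[0,0,0.0234],[0,0,0.0234],[0,0,0.0234],[0,0,0.0234],[0,0,0.0234],[0,0,0.0234],[0,0,0.0234],[0,0,0.0234],[0,0,0.0234],[0,0,0.0234],[0,0,0.0234],[0,0,0.0234]], jaw=0, newtons=40)

```text
time_s: 1.77
position: [0.4344, -0.19, 0.2309]
tool_rot: [[-1.0, -0.001, -0.0], [-0.001, 1.0, 0.0], [0.0, 0.0, -1.0]]
ft_force: [0.6, 0.9, -0.8]
grip_width: -0.0001
```

Request:
jog_arm(travel=[[0,0,-0.03],[0,0,-0.03],[0,0,-0.03],[0,0,-0.03],[0,0.001,-0.025],[0,0,-0.01],[0,0,0],[0,0,0]], dr=[[0,0,0],[0,0,0],[0,0,0],[0,0,0],[0,0,0],[0,0,0],[0,0,0],[0,0,0]])

```text
time_s: 2.43
position: [0.434, -0.1871, 0.0762]
tool_rot: [[-1.0, -0.0, -0.001], [-0.0, 1.0, 0.001], [0.001, 0.001, -1.0]]
ft_force: [1.0, -0.3, 0.6]
grip_width: -0.0002
```

```bash
python3 - <<'E'
from h import *
s=snap('side','s1');t=snap('top','t1')
a=cv2.resize(s['color'][200:320,230:370,::-1],None,fx=4,fy=4,interpolation=cv2.INTER_CUBIC)
cv2.imwrite('pics/c3.png',a)
E
```

```text
(no output)
```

View pics/c3.png

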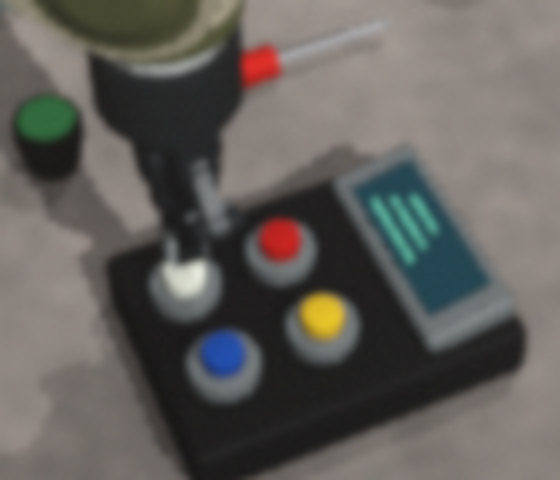

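The closed fingertips stand right above the white key. Pressing.

Request:
jog_arm(travel=[[0,0,-0.005],[0,0,-0.005],[0,0,-0.003],[0,0,-0.002],[0,0,-0.002],[0,0,-0.002],[0,0,0],[0,0,0]], dr=[[0,0,0],[0,0,0],[0,0,0],[0,0,0],[0,0,0],[0,0,0],[0,0,0],[0,0,0]])

```text
time_s: 3.2
position: [0.4339, -0.1871, 0.0574]
tool_rot: [[-1.0, -0.0, -0.0], [-0.0, 1.0, 0.0], [0.0, 0.0, -1.0]]
ft_force: [-1.5, 0.2, 3.3]
grip_width: -0.0004
```

Request:
jog_arm(travel=[[0,0,-0.001],[0,0,-0.001],[0,0,-0.001],[0,0,0],[0,0,0]], dr=[[0,0,0],[0,0,0],[0,0,0],[0,0,0],[0,0,0]])

```text
time_s: 3.62
position: [0.434, -0.1871, 0.0557]
tool_rot: [[-1.0, -0.0, 0.001], [-0.0, 1.0, -0.001], [-0.001, -0.001, -1.0]]
ft_force: [-6.2, 3.4, 20.6]
grip_width: -0.0004
```

Hard stop at 0.0557 with 20 N: white is fully down. Next is blue.

Request:
jog_arm(travel=[[0,0,0.012],[0,0,0.012],[0,0,0.012],[0,-0.02,0],[-0.001,-0.02,0],[0,-0.018,0],[0,0,0],[0,0,-0.01],[0,0,-0.01],[0,0,-0.005],[0,0,-0.003],[0,0,-0.002],[0,0,-0.002],[0,0,-0.002],[0,0,-0.001],[0,0,-0.001],[0,0,0],[0,0,0]], dr=[[0,0,0],[0,0,0],[0,0,0],[0,0,0],[0,0,0],[0,0,0],[0,0,0],[0,0,0],[0,0,0],[0,0,0],[0,0,0],[0,0,0],[0,0,0],[0,0,0],[0,0,0],[0,0,0],[0,0,0],[0,0,0]])

```text
time_s: 5.12
position: [0.4331, -0.2449, 0.0558]
tool_rot: [[-1.0, -0.0, 0.001], [-0.0, 1.0, -0.001], [-0.001, -0.001, -1.0]]
ft_force: [-4.3, 5.1, 17.1]
grip_width: 0.0003
```

Blue bottomed at 0.0558 with 17 N. Yellow next, after a quick picture.

Request:
jog_arm(travel=[[0,0,0.012],[0,0,0.012],[0,0,0.012],[0.019,0,0],[0.019,-0.001,0],[0.019,0,0],[0,0,0],[0,0,-0.01],[0,0,-0.01],[0,0,0],[0,0,0]], dr=[[0,0,0],[0,0,0],[0,0,0],[0,0,0],[0,0,0],[0,0,0],[0,0,0],[0,0,0],[0,0,0],[0,0,0],[0,0,0]])

```text
time_s: 6.03
position: [0.489, -0.2459, 0.0694]
tool_rot: [[-1.0, 0.0, -0.002], [0.0, 1.0, 0.001], [0.002, 0.001, -1.0]]
ft_force: [-0.7, -0.7, -1.0]
grip_width: 0.0001
```

```bash
python3 - <<'E'
from h import *
s=snap('side','s2')
a=cv2.resize(s['color'][200:320,230:370,::-1],None,fx=4,fy=4,interpolation=cv2.INTER_CUBIC)
cv2.imwrite('pics/c4.png',a)
E
```

```text
(no output)
```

View pics/c4.png

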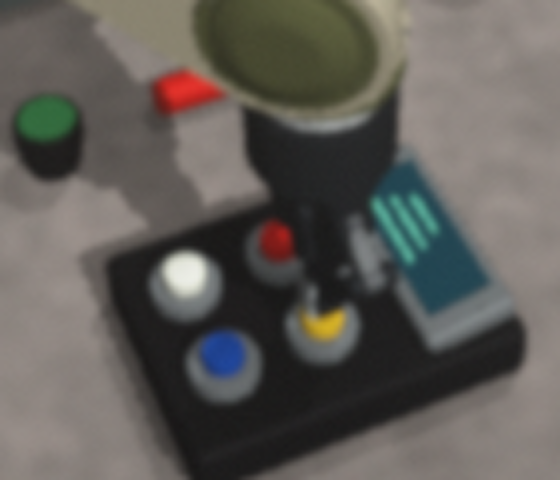

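The fingers are centred on yellow, and red is clear.

Request:
jog_arm(travel=[[0,0,-0.005],[0,0,-0.003],[0,0,-0.002],[0,0,-0.002],[0,0,-0.002],[0,0,-0.001],[0,0,-0.001],[0,0,0],[0,0,0]], dr=[[0,0,0],[0,0,0],[0,0,0],[0,0,0],[0,0,0],[0,0,0],[0,0,0],[0,0,0],[0,0,0]])

```text
time_s: 6.83
position: [0.49, -0.2462, 0.0558]
tool_rot: [[-1.0, -0.0, 0.001], [-0.0, 1.0, -0.001], [-0.001, -0.001, -1.0]]
ft_force: [-6.4, 1.6, 16.4]
grip_width: 0.0001
```

Request:
jog_arm(travel=[[0,0,0.02],[0,0,0.036],[0,0,0.036],[0,0,0.036],[0,0,0.036],[0,0,0.036],[0.002,0.038,0],[0.002,0.038,0],[0.002,0.038,0],[0.002,0.038,0],[0.002,0.038,0],[0.002,0.038,0],[0.002,0.038,0],[0.002,0.038,0],[0.002,0.038,0],[0.002,0.038,0],[0.002,0.038,0],[0.002,0.038,0],[0.002,0.038,0],[0,0.037,0]], dr=[[0,0,0],[0,0,0],[0,0,0],[0,0,0],[0,0,0],[0,0,0],[0,0,0],[0,0,0],[0,0,0],[0,0,0],[0,0,0],[0,0,0],[0,0,0],[0,0,0],[0,0,0],[0,0,0],[0,0,0],[0,0,0],[0,0,0],[0,0,0]])

```text
time_s: 8.5
position: [0.5158, 0.287, 0.254]
tool_rot: [[-1.0, -0.0, -0.0], [-0.0, 1.0, 0.0], [0.0, 0.0, -1.0]]
ft_force: [0.4, -0.1, 0.1]
grip_width: -0.0001
```

Request:
jog_arm(travel=[[0,0,0],[0,0,-0.03],[0,0,-0.03],[0,0,-0.03],[0,0,-0.03],[0,0,0],[0,0,0]], dr=[[0,0,0],[0,0,0],[0,0,0],[0,0,0],[0,0,0],[0,0,0],[0,0,0]])

```text
time_s: 9.08
position: [0.5157, 0.2847, 0.1339]
tool_rot: [[-1.0, -0.0, -0.002], [-0.0, 1.0, -0.001], [0.002, -0.001, -1.0]]
ft_force: [1.2, -0.6, 1.0]
grip_width: -0.0002
```

```bash
python3 - <<'E'
from h import *
s=snap('side','s3');t=snap('top','t3')
a=cv2.resize(s['color'][80:220,180:320,::-1],None,fx=4,fy=4,interpolation=cv2.INTER_CUBIC)
cv2.imwrite('pics/c5.png',a)
E
```

```text
(no output)
```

View pics/c5.png

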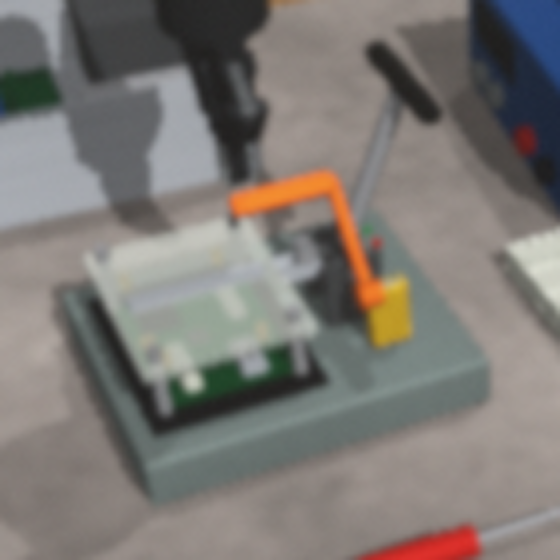

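The fingers are behind the tab, on its +y side. Lower slightly, then push it over along the arc.

Request:
jog_arm(travel=[[0,0,-0.008],[0,0,-0.008],[0,-0.01,0],[0,-0.01,0],[0,-0.006,0.006],[0,-0.007,0.006],[0,-0.006,0.004],[0,-0.007,0.004],[0,-0.006,0.003],[0,-0.007,0.003],[0,-0.006,0.002],[0,-0.007,0.001],[0,-0.006,0.001],[0,-0.007,0],[0,0,0]], dr=[[0,0,0],[0,0,0],[0,0,0],[0,0,0],[0,0,0],[0,0,0],[0,0,0],[0,0,0],[0,0,0],[0,0,0],[0,0,0],[0,0,0],[0,0,0],[0,0,0],[0,0,0]])

```text
time_s: 10.43
position: [0.5159, 0.1986, 0.1481]
tool_rot: [[-1.0, 0.001, -0.001], [0.001, 1.0, -0.001], [0.001, -0.001, -1.0]]
ft_force: [-0.4, -0.8, -0.1]
grip_width: -0.0002
```

```bash
python3 - <<'E'
from h import *
s=snap('side','s4')
a=cv2.resize(s['color'][80:220,180:320,::-1],None,fx=4,fy=4,interpolation=cv2.INTER_CUBIC)
cv2.imwrite('pics/c6.png',a)
E
```

```text
(no output)
```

View pics/c6.png

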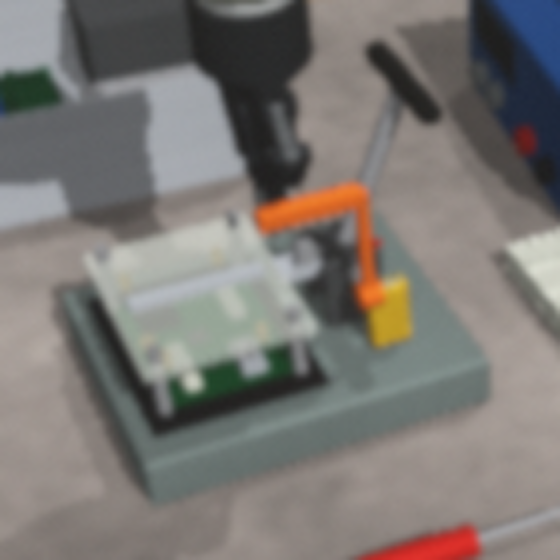

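The catch has moved to nearly upright. Carrying on over.

Request:
jog_arm(travel=[[0,-0.006,0],[0,-0.007,-0.001],[0,-0.006,-0.001],[0,-0.007,-0.002],[0,-0.006,-0.003],[0,-0.007,-0.003],[0,-0.006,-0.004],[0,-0.007,-0.004],[0,-0.006,-0.005],[0,-0.005,-0.005],[0,0,0],[0,0,0]], dr=[[0,0,0],[0,0,0],[0,0,0],[0,0,0],[0,0,0],[0,0,0],[0,0,0],[0,0,0],[0,0,0],[0,0,0],[0,0,0],[0,0,0]])

```text
time_s: 11.48
position: [0.5159, 0.1371, 0.1198]
tool_rot: [[-1.0, 0.0, -0.0], [0.0, 1.0, 0.001], [0.0, 0.001, -1.0]]
ft_force: [0.2, 4.7, -1.4]
grip_width: 0.0005
```

```bash
python3 - <<'E'
from h import *
s=snap('side','s5')
a=cv2.resize(s['color'][80:220,180:320,::-1],None,fx=4,fy=4,interpolation=cv2.INTER_CUBIC)
cv2.imwrite('pics/c7.png',a)
E
```

```text
(no output)
```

View pics/c7.png

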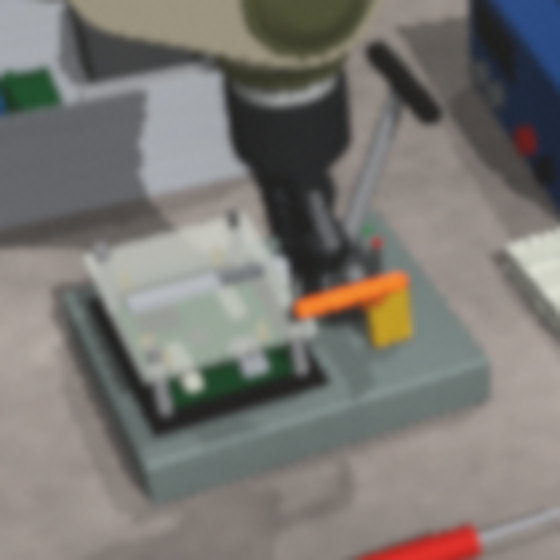

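Nearly over. Pushing on in 1 mm steps until a hard stop shows in the force.

Request:
jog_arm(travel=[[0,-0.001,0],[0,-0.001,0],[0,-0.001,0],[0,0,0],[0,0,0]], dr=[[0,0,0],[0,0,0],[0,0,0],[0,0,0],[0,0,0]])

```text
time_s: 11.95
position: [0.516, 0.1363, 0.1199]
tool_rot: [[-1.0, -0.001, 0.0], [-0.001, 1.0, 0.005], [-0.0, 0.005, -1.0]]
ft_force: [2.6, 17.1, -2.3]
grip_width: 0.0
```

Request:
jog_arm(travel=[[0,-0.001,0],[0,-0.001,0],[0,0,0],[0,0,0]], dr=[[0,0,0],[0,0,0],[0,0,0],[0,0,0]])

```text
time_s: 12.28
position: [0.5161, 0.1358, 0.1199]
tool_rot: [[-1.0, -0.001, 0.001], [-0.001, 1.0, 0.008], [-0.001, 0.008, -1.0]]
ft_force: [2.9, 26.3, -3.6]
grip_width: 0.0001
```

Request:
jog_arm(travel=[[0,0.01,0],[0,0.015,0],[0,0.015,0.02],[0,0,0.035],[0,0,0.035],[0,0,0.035],[0,0,0.025],[0.01,0.02,0],[0.03,0.02,0],[0.03,0.02,0],[0.03,0,0],[0.03,0,0],[0.03,0,0],[0,0,0],[0,0,0]], dr=[[0,0,0],[0,0,0],[0,0,0],[0,0,0],[0,0,0],[0,0,0],[0,0,0],[0,0,0],[0,0,0],[0,0,0],[0,0,0],[0,0,0],[0,0,0],[0,0,0],[0,0,0]])

```text
time_s: 13.53
position: [0.677, 0.2311, 0.268]
tool_rot: [[-1.0, 0.001, -0.003], [0.001, 1.0, -0.001], [0.003, -0.001, -1.0]]
ft_force: [-1.2, 0.6, 0.4]
grip_width: -0.0005
```

Request:
jog_arm(travel=[[0,0,0],[0,0,0],[0,0,0],[0,0,0]], dr=[[0,0,0],[0,0,0],[0,0,0],[0,0,0]], jaw=0.055)

```text
time_s: 13.87
position: [0.6754, 0.232, 0.2712]
tool_rot: [[-1.0, -0.001, 0.001], [-0.001, 1.0, 0.0], [-0.001, 0.0, -1.0]]
ft_force: [-0.3, 0.0, 0.3]
grip_width: 0.048
```

```bash
python3 - <<'E'
from h import *
s=snap('side','s6');t=snap('top','t6')
a=cv2.resize(s['color'][60:200,180:340,::-1],None,fx=4,fy=4,interpolation=cv2.INTER_CUBIC)
cv2.imwrite('pics/c8.png',a)
cv2.imwrite('pics/c9.png',cv2.resize(t['color'][130:280,130:290,::-1],None,fx=4,fy=4,interpolation=cv2.INTER_CUBIC))
E
```

```text
(no output)
```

View pics/c8.png

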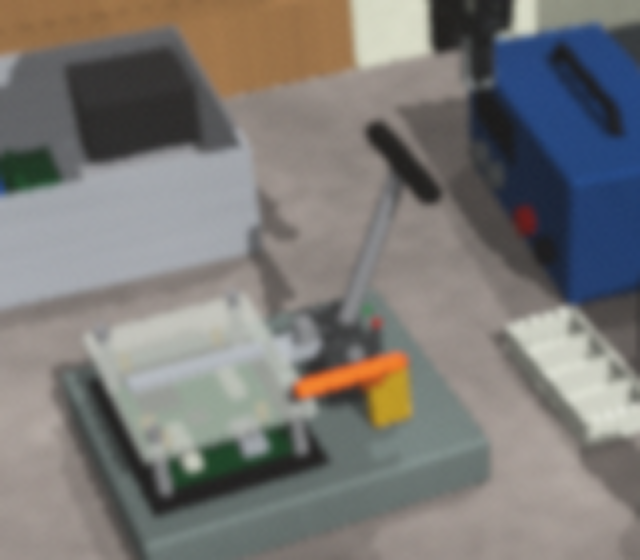

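View pics/c9.png

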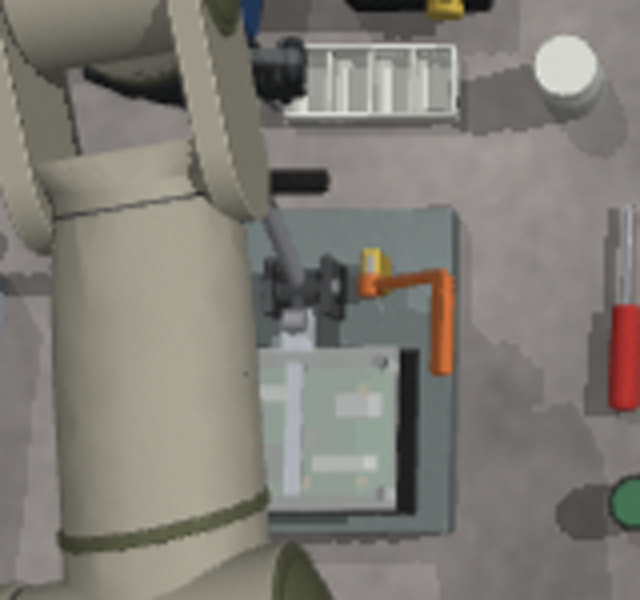

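The catch now lies fully on the -y side, and the lever is still at rest. Moving the straddling fingers down behind the handle.

```bash
python3 - <<'E'
from h import *
t=load('t6'); T=lambda u,v:(130+u/4-.4,130+v/4-.4)
for p in(T(442,272),T(442,372)): print(back(t,p,.144))
print(back(t0:=load('top0'),(198,138),.0),back(t0,(198,90),.12),back(load('side0'),(357,100),.12))
E
```

```text
[0.57463874 0.11271632 0.144     ]
[0.50035991 0.11120682 0.144     ]
[0.79879967 0.28336579 0.        ] [0.91935851 0.25568217 0.12      ] [0.90842799 0.27297178 0.12      ]
```

Request:
jog_arm(travel=[[-0.006,0,0],[-0.006,0,-0.015],[0,0,-0.02],[0,0,-0.02],[0,0,-0.015],[0,0,-0.005],[0,0,0],[0,0,0]], dr=[[0,0,0],[0,0,0],[0,0,0],[0,0,0],[0,0,0],[0,0,0],[0,0,0],[0,0,0]])

```text
time_s: 14.63
position: [0.6642, 0.232, 0.1963]
tool_rot: [[-1.0, -0.0, 0.001], [-0.0, 1.0, 0.0], [-0.001, 0.0, -1.0]]
ft_force: [0.5, -0.4, 0.6]
grip_width: 0.0551
```

Tab at y≈0.112 against 0.111 expected, so the catch is fully over. Pull the lever.

Request:
jog_arm(travel=[[-0.005,0,0],[-0.008,0,0],[-0.008,0,0],[-0.008,0,0],[-0.008,0,0],[-0.008,0,0],[-0.008,0,0],[-0.008,0,0],[-0.008,0,0],[-0.008,0,0],[-0.008,0,0],[-0.008,0,0],[-0.008,0,0],[-0.008,0,0],[-0.005,0,0],[0,0,0],[0,0,0]], dr=[[0,0,0],[0,0,0],[0,0,0],[0,0,0],[0,0,0],[0,0,0],[0,0,0],[0,0,0],[0,0,0],[0,0,0],[0,0,0],[0,0,0],[0,0,0],[0,0,0],[0,0,0],[0,0,0],[0,0,0]])

```text
time_s: 16.05
position: [0.5512, 0.2321, 0.1968]
tool_rot: [[-1.0, -0.0, 0.006], [-0.0, 1.0, 0.001], [-0.006, 0.001, -1.0]]
ft_force: [7.3, 0.8, -1.9]
grip_width: 0.0552
```

```bash
python3 - <<'E'
from h import *
s=snap('side','s7')
a=cv2.resize(s['color'][60:200,180:340,::-1],None,fx=4,fy=4,interpolation=cv2.INTER_CUBIC)
cv2.imwrite('pics/c10.png',a)
E
```

```text
(no output)
```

View pics/c10.png

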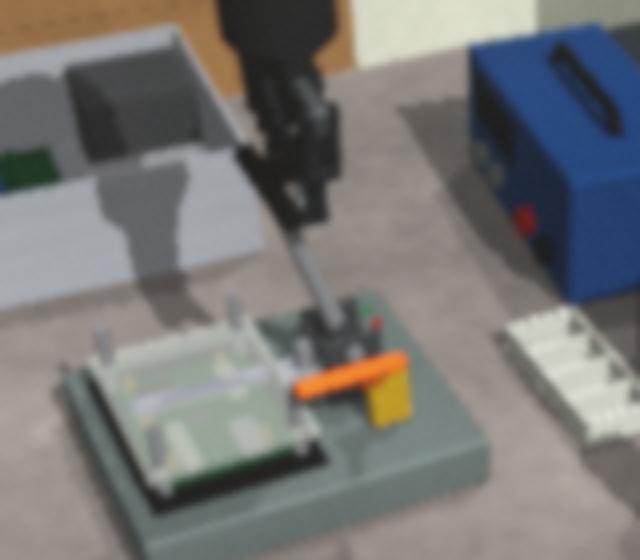

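The lever is following, with the handle in front of both fingers. Pushing on to the stop.

Request:
jog_arm(travel=[[-0.004,0,0],[-0.004,0,0],[-0.003,0,0],[-0.002,0,0],[-0.002,0,0],[0,0,0],[0,0,0],[0,0,0]], dr=[[0,0,0],[0,0,0],[0,0,0],[0,0,0],[0,0,0],[0,0,0],[0,0,0],[0,0,0]])

```text
time_s: 16.77
position: [0.5368, 0.2322, 0.1965]
tool_rot: [[-1.0, -0.0, 0.006], [-0.0, 1.0, 0.001], [-0.006, 0.001, -1.0]]
ft_force: [9.3, 1.8, -4.4]
grip_width: 0.0551
```

Request:
jog_arm(travel=[[-0.001,0,0],[-0.001,0,0],[0,0,0],[0,0,0],[0,0,0]], dr=[[0,0,0],[0,0,0],[0,0,0],[0,0,0],[0,0,0]])

```text
time_s: 17.18
position: [0.5349, 0.2321, 0.1963]
tool_rot: [[-1.0, -0.0, 0.006], [-0.0, 1.0, 0.001], [-0.006, 0.001, -1.0]]
ft_force: [10.2, 1.9, -6.0]
grip_width: 0.0549
```

Request:
jog_arm(travel=[[-0.001,0,0],[-0.001,0,0],[0,0,0],[0,0,0],[0,0,0]], dr=[[0,0,0],[0,0,0],[0,0,0],[0,0,0],[0,0,0]])

```text
time_s: 17.6
position: [0.5334, 0.2322, 0.1963]
tool_rot: [[-1.0, -0.0, 0.007], [-0.0, 1.0, 0.001], [-0.007, 0.001, -1.0]]
ft_force: [11.5, 1.2, -6.9]
grip_width: 0.055
```

Request:
jog_arm(travel=[[-0.001,0,0],[-0.001,0,0],[0,0,0],[0,0,0],[0,0,0]], dr=[[0,0,0],[0,0,0],[0,0,0],[0,0,0],[0,0,0]])

```text
time_s: 18.02
position: [0.5332, 0.2322, 0.1964]
tool_rot: [[-1.0, 0.0, 0.012], [0.0, 1.0, 0.002], [-0.012, 0.002, -1.0]]
ft_force: [20.7, 2.4, -11.2]
grip_width: 0.0551
```

Stop reached: the force doubled with no further motion. Final check.

```bash
python3 - <<'E'
from h import *
s=snap('side','s8');t=snap('top','t8')
cv2.imwrite('pics/c11.png',cv2.resize(s['color'][60:320,150:450,::-1],None,fx=2.3,fy=2.3,interpolation=cv2.INTER_CUBIC))
print(observe()['ft_force'],observe()['position'])
# lever line predicted at stop
for a in(.37,.40,.43): print(a,[proj(s,(.573-.14*np.sin(a),y,.085+.14*np.cos(a))).round(1) for y in(.182,.282)])
E
```

```text
[ 20.84628554   2.53771755 -10.87821895] [0.53322128 0.23214061 0.19643708]
0.37 [array([249.5, 116.8]), array([237.3,  99.2])]
0.4 [array([248.2, 117.6]), array([236. , 100.1])]
0.43 [array([246.8, 118.5]), array([234.7, 100.9])]
```

View pics/c11.png

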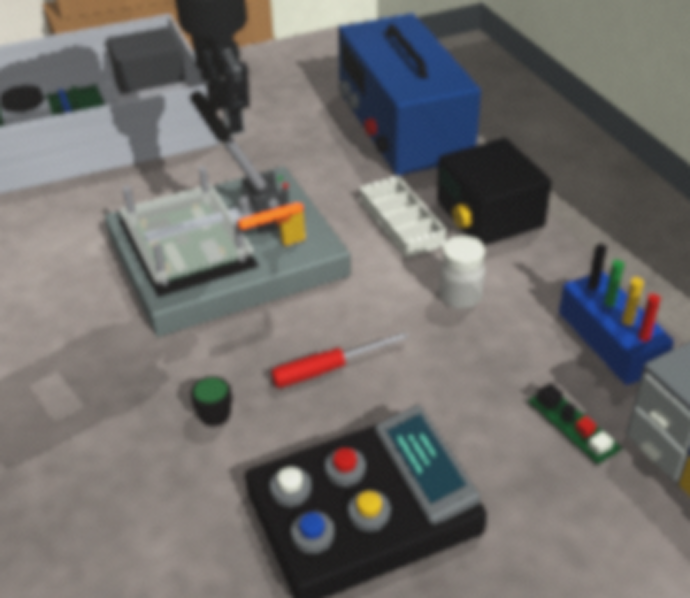

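View pics/t8.png

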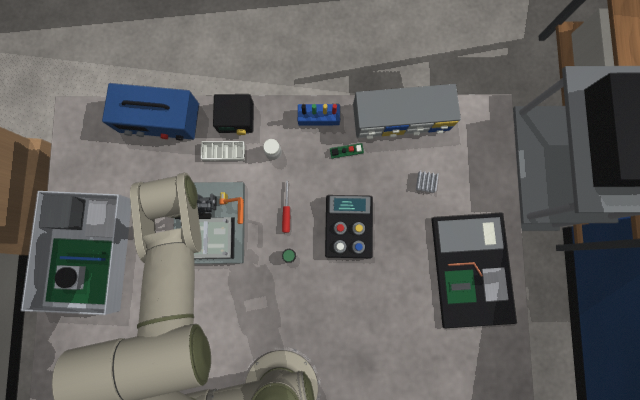

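The side view shows the handle leaning towards the board end (near end at about (250,119)). The catch is over on the -y side, and nothing else has moved.

```bash
python3 - <<'E'
import rig
print(rig.close_job())
E
```

```text
the job is handed in; nothing more can be done
None
```

The job is handed in at about 18 s of robot time, with the lever held at its stop and the catch flipped over. No check failed, though the interface gives no verdict.

- **Keys:** I pressed white, blue and yellow in that order. Each hit a hard stop with the fingertips at about 55.8 mm and 16–21 N on the wrist. The red key was not touched.
- **Catch:** I pushed it over until it stopped hard at 26 N. The tab measured y = 0.111–0.113 m, against 0.111 m expected for fully off.
- **Lever:** I pulled it towards the board end with both fingers behind the handle, one on each side of the shaft. It stopped with the fingers at x = 0.533 m, about 2 mm past the predicted 0.535 m. It is held there with about 21 N, where holding needs about 8 N.
- **Final pictures:** the catch is still over and the bystanders are where they were. Where the handle end shows in the picture fits the stop angle only to within a few pixels, so the force reading is the stronger evidence that it is at the stop.
- **Disagreement:** the two cameras differed by about 5 mm in y on the key positions. I used the average, and the fingers sat on each key as expected.

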